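# Complete the row in the drop-front crate

## Robot

A 7-joint arm with a two-finger parallel gripper is mounted at the origin on the work surface. World frame = base frame: x ahead of the robot, y to its left, z up, the work surface at z = 0. Lengths are in mm, angles in rad, forces in N, time in s.
With the tool pointing down it reaches from about 375 to 925 mm from the base axis. Payload 3.1 kg.
Tool frame: the origin (TCP) lies at the very end of the fingers, on their centre line; the grasp point (between the pads) lies 19 mm behind it (bot.grasp_offset is the distance from the TCP to the grasp point, in mm); z points along the fingers, x is the direction in which the jaws open and shut, and the axes are right-handed (so a half turn about z gives the same grasp; the last joint's range is limited). The gripper opens to 85 mm and grips with 20 to 120 N. Pads are 22 mm wide; open, the fingers measure 114 mm over their backs; the gripper's body (76 mm by 85 mm) begins 54 mm behind the grasp point. The pads swing forward as they close: fully open they stand 13 mm farther back than shut.
Start: joints at [1.091, 0.383, 0.044, 1.598, -0.018, 1.161, -0.05], TCP at [242.204, -603.192, 231.269] pointing down, gripper open.
Joint ranges: [-2.61, 2.61], [-0.41, 2.15], [-1.48, 1.57], [0, 2.5], [-1.57, 4.71], [0.05, 1.97], [-2.85, 2.85]. Speed limits (rad/s): [2.79, 2.79, 3.14, 3.14, 3.14, 3.14, 3.14].

## Interface

Orientations are given as a rotation vector (axis times angle).
In Python, from cell import bot gives the robot as it stands. The module is installed in compiled form; this text tells all that it offers.
- The arm moves only by the tool arm_command, never from a script. Its argument "moves" is a list of rows, each a list of 7 numbers: the shift along the tool's x, y, z in m, then the turn, a rotation vector about the tool's x, y, z in rad, then the opening, from 0 (shut) to 1 (fully open). In form: [[x, y, z, wx, wy, wz, jaw], ...]. A call has 1 to 5 rows; each row shifts and turns the commanded pose from where the row before left it, along the tool's axes as they then stand; what a row does not reach is not made up. A row lasts 1/8 s, in which the tool goes at most 62.5 mm and 10.7 degrees, less where a joint would pass 70% of its speed; a pose out of reach is approached as far as the arm can. A call is refused whole if a number of a shift passes 0.0625 or a number of a turn 0.188, either way. A call with a gripper value outside its range is refused whole. The fingers move at their own pace and stop on an object; "squeeze" is the grip in N (left out, the last holds). Time passes only in rows, so rows that do not move let the fingers close. It gives the time, the measured TCP pose, the force and the opening at its end, in the units of the state.
- bot.read_state(): the state, without advancing time (a new reading comes with each control period).
- bot.snapshot(name): name is "scene" or "top" or "wrist"; returns (picture, depth): 384x512x3 uint8, red, green, blue; 384x512 float32, mm along the optical axis (not along the pixel's ray), 0 where there is no reading.
- bot.camera_params(name): a dict with "K" (3x3 intrinsics, pixels), "k1" (the pictures are not rectified: a ray, as slopes to the right and down, at radius r is drawn at 1 + k1 r^2 times it, then the intrinsics apply), "camera_from_world" (4x4, takes a point from world to camera coordinates); the wrist camera has in their place "hand_eye" (4x4, takes a point from camera to tool coordinates, whose origin is the TCP and whose axes are the tool frame's). Camera axes: x right, y down, z forward; pixel columns grow to the right and rows downward; lengths in mm; the calibration is good to about 2 mm. A picture is of the moment at which its call begins: read the wrist's pose just before it. camera_params takes no time and is no camera call.
- bot.sign_off(): hands the job in, once; it reports no verdict.
Trained networks look in the newest picture that a camera, given by its name, has taken for a name from the list of things; names that differ only in an ending like _2 or _b are one class to them, and where a whole thing is asked for, a point or a joint stands for the part that bears it (a point fixed in the world has none). Each returns a list of dicts, best first, with "p" (0 to 1); they miss things now and then, are a little off and sometimes report something else, mostly with a low value. They report only what shows in the picture. A call takes as long as a camera call. They do not tell look-alikes from the thing itself.
- bot.regions_of(camera, name): "region" (384x512 bool, what is visible of it) and "extent" ([left, top, right, bottom] in pixels, round what is visible of it).
- bot.spot_point(camera, name): "at" ([column, row] in pixels: a listed point, or the origin of a listed thing).
The state is a dict: "time_s": time; "joints": joint angles; "qd": joint speeds; "joint_torque": joint torques, N m; "eef_pos": TCP position; "ee_rot": TCP orientation; "ft_force": force on the tool from outside, world axes, zero at the start; "wrist_torque": the same for the moment, N m; "grip_width": finger opening in mm.
Only numpy, scipy, OpenCV 4.12 (cv2) and the standard library are available. Lean on these libraries where they do the work, as an engineer would, in place of code of your own. Each camera call takes 0.05 s, during which the arm holds its last target.

## Task

A cast tortoise has been left on the lowered front of the wooden crate. Without lifting it or tipping it over, slide it into the crate so that it stands midway between the owl and the gourd, in line with them and square to the crate, with its head still towards the open front; then swing the front fully up so that it stands upright and closes the crate. Leave the owl, the gourd and the things on the bench around the crate where they are.

Things in the scene. Friction and masses are not known exactly. Their poses are not given: they have to be found in the camera images.
- crate: Open-topped wooden crate fixed to the bench, inner width 420 mm (y). Origin on the bench top under the middle of the hinge line; x points from the open front into the crate, y to its left. Floor from x = 0 to 173 mm (back board), 36 mm above the bench. Heights above the bench: sides (12 mm thick) 144 mm, their front posts (x 0 to 20 mm) 180 mm, back board 86 mm.
- front (a joint): Bottom-hinged plywood front, 400 mm wide (y), 145 mm from hinge to free edge, 12 mm thick. 0 = lowered, level towards the robot, upper face flush with the crate's floor (36.5 mm above the bench); 1.571 = upright, crate closed. Stiff hinge: it stays within about 25 degrees of upright, and falls back down from lower.
- front_hinge (a point): Middle of the front's hinge axis (along the crate's y), 2 mm before the crate's floor, 36.5 mm above the bench.
- front_grip (a point): Point in the front's wooden tongue, a tab 22 mm wide (y), 12 mm thick, standing out 48 mm beyond the middle of the free edge in the plane of the front. It lies 172 mm from the hinge axis, 21 mm before the tongue's end, mid-thickness: 30 mm above the bench when lowered, 209 mm when upright. Can be pinched by its two sides from above.
- tortoise: Black cast tortoise on a square plinth 90 x 90 mm and 34 mm high, 67 mm high over the shell, 0.5 to 0.9 kg. Origin at the centre of its underside; x points from head to tail (the head is at -x), z up. It starts standing on the lowered front, head roughly towards the robot.
- owl: Black cast owl with two pointed ears, round foot 72 mm across, 124 mm high, standing in the crate. Origin at the centre of its underside, axes parallel to the crate's. Owl and gourd stand 210 mm apart (centre to centre) in a row parallel to the hinge, either of them on the left.
- gourd: Black cast bottle gourd (two bulges and a stalk), round foot 72 mm across, 125 mm high, standing in the crate in the same row as the owl. Origin at the centre of its underside, axes parallel to the crate's.
- jar: Brown glass lacquer jar with white cap, 60 mm across, 80 mm high, on the bench beside the crate; a bystander. Origin at the centre of its underside.
- brush: Brush about 180 mm long lying on the bench beside the crate; a bystander. Origin on its underside, x along it.
- pot: White ceramic cup 70 mm across, 60 mm high, on the bench beside the crate; a bystander. Origin at the centre of its underside.
Not all that is in view belongs to the job. What is shaped like the owl but green or yellow is not meant. What is shaped like the gourd but green is not meant.

How it is judged (in metres and radians):
On the way, in this order (a step that is already met when the one before it is completed fails the run):
1. the tortoise stands in its place between the owl and the gourd (horizontal distance between tortoise and owl below 0.118 m and horizontal distance between tortoise and gourd below 0.118 m and x of tortoise in the frame of owl between -0.013 and 0.013 m and x of tortoise in the frame of gourd between -0.013 and 0.013 m and angle between the x axis of tortoise and the x axis of crate, either way round below 0.17 rad and angle between tortoise's own z axis and vertical below 0.06 rad and z of tortoise in the frame of crate below 0.042 m and x of crate in the frame of tortoise below -0.03 m), for 0.2 s.
2. then the front is swung fully up (value of joint front above 1.49 rad), for 0.2 s.
At the end, for the whole second after the job is handed in: Tortoise upright and at rest on the crate floor, its centre within 118 mm of both the owl's and the gourd's centre (they are 210 mm apart) and within 13 mm of their row line, square to the crate within 0.17 rad, head to the front; crate front upright within 0.08 rad, at rest (all of step 1 and value of joint front above 1.49 rad and linear speed of tortoise below 0.01 m/s and velocity of joint front below 0.05 rad/s); the robot touches nothing.
It fails at once if the owl or the gourd is shifted by more than 12 mm or tipped (distance of any of owl, gourd from where it was at the start of the episode above 0.012 m or angle between any of owl, gourd's own z axis and vertical above 0.2 rad).
It fails at once if the tortoise is lifted more than 15 mm or tipped by more than 0.3 rad (z of tortoise in the frame of crate above 0.052 m or angle between tortoise's own z axis and vertical above 0.3 rad).
It fails at once if the jar, the brush or the cup is moved by more than 20 mm (distance of any of jar, brush, pot from where it was at the start of the episode above 0.02 m).
It also fails if it takes over 64 s, if anything falls off the work surface, if the arm or the gripper's body presses on something with over 40 N, if the wrist force passes 120 N, or if a joint passes its speed limit or range.

## Working session

There is one attempt and no reset: what is moved stays moved. The work goes in short steps, Python scripts to look and compute and a tool call to move; the robot and the scene stay as the last step left them, time stands still between calls to the robot, and variables do not carry over. Pictures are saved under pics/ and viewed, and the job is handed in when it is done.

Besides the shell and the picture viewer there is one more tool, called after ">>>" by a JSON object that holds its "method" and its "body". arm_command: Moves the arm, as the interface text tells. Its arguments: {"type":"object","properties":{"moves":{"type":"array"},"squeeze":{"type":"number"}},"required":["moves"]}

```bash
mkdir -p pics; cat > h.py <<'E'
import numpy as np,cv2
from cell import bot
def save(n,f,im): cv2.imwrite(f'pics/{f}.png',im[:,:,::-1])
def unproj(cam,u,v,d,T=None):
    p=bot.camera_params(cam);K=np.array(p['K']);k1=p['k1']
    u=np.atleast_1d(u).astype(float);v=np.atleast_1d(v).astype(float)
    xy=np.stack([(u-K[0,2])/K[0,0],(v-K[1,2])/K[1,1]],1)
    s=xy.copy()
    for _ in range(20): s=xy/(1+k1*(s**2).sum(1,keepdims=True))
    P=np.c_[s,np.ones(len(s))]
    if d is None: dirs=P
    else: P=P*np.atleast_1d(d)[:,None]
    if cam=='wrist':
        C=T@np.array(p['hand_eye'])
    else: C=np.linalg.inv(np.array(p['camera_from_world']))
    if d is None: return C[:3,3],P@C[:3,:3].T
    return P@C[:3,:3].T+C[:3,3]
def onz(cam,u,v,z,T=None):
    o,D=unproj(cam,u,v,None,T); t=(z-o[2])/D[:,2]; return o+D*t[:,None]
def proj(cam,X,T=None):
    p=bot.camera_params(cam);K=np.array(p['K']);k1=p['k1']
    M=np.linalg.inv(T@np.array(p['hand_eye'])) if cam=='wrist' else np.array(p['camera_from_world'])
    X=np.atleast_2d(X); c=X@M[:3,:3].T+M[:3,3]; s=c[:,:2]/c[:,2:]
    s=s*(1+k1*(s**2).sum(1,keepdims=True)); return s*[K[0,0],K[1,1]]+[K[0,2],K[1,2]]
def toolT():
    s=bot.read_state();T=np.eye(4);T[:3,:3]=cv2.Rodrigues(np.array(s['ee_rot'],float))[0];T[:3,3]=s['eef_pos'];return T
E
python3 - <<'E'
from h import *
s=bot.read_state();print(s)
for c in('scene','top'):
    im,d=bot.snapshot(c);save(0,c+'0',im);np.save(c+'0d.npy',d)
    print(c,bot.camera_params(c))
    for n in('tortoise','owl','gourd','front','front_grip','jar','brush','pot','crate'):
        r=bot.regions_of(c,n);print(n,[(x['extent'],round(x['p'],2)) for x in r][:4],end=' ')
        r=bot.spot_point(c,n);print([(np.round(x['at']),round(x['p'],2)) for x in r][:4])
    print(bot.read_state()['time_s'])
E
```

```text
{'time_s': 0.0, 'joints': array([ 1.09118631,  0.38384655,  0.04379088,  1.59959407, -0.01788268,
        1.1611592 , -0.04989718]), 'qd': array([ 2.54685870e-05, -1.80848948e-03,  2.26192017e-03, -5.46930591e-04,
        1.37527412e-03,  8.32736338e-04, -4.50438608e-04]), 'joint_torque': array([-9.01487656e-04, -4.33461928e+01,  1.02441162e+00, -2.49510366e+01,
        1.06819978e-02,  1.13764874e-02, -1.49296324e-05]), 'eef_pos': array([ 241.85464839, -602.31562689,  229.86969128]), 'ee_rot': array([-2.6015943 ,  1.75864835,  0.0035211 ]), 'ft_force': array([ 0.49948815,  0.00728913, -0.22928152]), 'wrist_torque': array([-0.00517469,  0.06788957, -0.03252375]), 'grip_width': 85.42527947855247}
scene {'K': array([[351.17719713,   0.        , 253.73652142],
       [  0.        , 351.17719713, 190.39696089],
       [  0.        ,   0.        ,   1.        ]]), 'k1': -0.045482944242298415, 'camera_from_world': array([[ 7.90762240e-01,  6.11990403e-01,  1.27603115e-02,
        -4.54217805e+02],
       [ 4.58713606e-01, -5.78650422e-01, -6.74348216e-01,
        -2.17453162e+02],
       [
[... 187 characters left out ...]
5, 245.6, 240.7], 0.72)] [(array([221., 226.]), 0.97), (array([243., 279.]), 0.41), (array([247., 227.]), 0.22)]
owl [([278.9, 186.5, 308.8, 232.5], 0.85), ([326.0, 123.3, 357.2, 162.1], 0.73)] [(array([338., 156.]), 0.82), (array([344., 180.]), 0.79), (array([296., 220.]), 0.63), (array([295., 167.]), 0.44)]
gourd [([225.0, 249.1, 254.7, 291.9], 0.95), ([147.2, 185.8, 173.4, 230.4], 0.68), ([154.0, 144.6, 360.5, 350.0], 0.26)] [(array([162., 218.]), 0.75), (array([244., 281.]), 0.56)]
front [([152.5, 164.2, 291.2, 276.6], 0.81)] Traceback (most recent call last):
  File "<stdin>", line 8, in <module>
ValueError: it knows: brush, crate, front_grip, front_hinge, gourd, jar, owl, pot, tortoise
```

```bash
python3 - <<'E'
from h import *
for c in('top',):
    im,d=bot.snapshot(c);save(0,c+'0',im);np.save(c+'0d.npy',d)
    print(c,bot.camera_params(c))
    for n in('tortoise','owl','gourd','front_hinge','front_grip','jar','brush','pot','crate'):
        r=bot.regions_of(c,n);print(n,[(x['extent'],round(x['p'],2)) for x in r][:4],end=' ')
        r=bot.spot_point(c,n);print([(np.round(x['at']),round(x['p'],2)) for x in r][:4])
    print(bot.read_state()['time_s'])
E
```

```text
top {'K': array([[358.26665142,   0.        , 255.7890751 ],
       [  0.        , 358.26665142, 189.39380375],
       [  0.        ,   0.        ,   1.        ]]), 'k1': 0.009866278833233103, 'camera_from_world': array([[ 1.03778078e-02, -9.99809407e-01,  1.65363280e-02,
        -3.69047607e+00],
       [-9.80455077e-01, -1.34233598e-02, -1.96284629e-01,
         5.94968873e+02],
       [ 1.96469192e-01, -1.41761226e-02, -9.80407514e-01,
         1.05193315e+03],
       [ 0.00000000e+00,  0.00000000e+00,  0.00000000e+00,
         1.00000000e+00]])}
tortoise [([280.9, 190.2, 312.7, 221.9], 0.88)] [(array([293., 205.]), 0.85)]
owl [([244.4, 139.1, 268.9, 167.4], 0.78), ([135.3, 152.3, 161.9, 186.4], 0.63), ([166.7, 130.5, 194.2, 166.7], 0.57)] [(array([151., 171.]), 0.81), (array([254., 156.]), 0.74), (array([180., 153.]), 0.64)]
gourd [([313.9, 146.1, 332.9, 170.8], 0.64), ([305.0, 240.7, 331.7, 262.1], 0.63)] [(array([322., 160.]), 0.66), (array([317., 251.]), 0.57)]
front_hinge [([220.7, 180.9, 348.7, 246.3], 0.9)] [(array([287., 182.]), 0.73)]
front_grip [] [(array([282., 237.]), 0.88)]
jar [([179.8, 183.7, 196.8, 205.5], 0.62), ([212.0, 115.5, 371.3, 242.0], 0.42)] [(array([189., 195.]), 0.59)]
brush [([222.0, 179.5, 348.8, 245.5], 0.7), ([178.0, 180.5, 195.0, 205.0], 0.68), ([366.1, 159.8, 378.9, 216.4], 0.64)] [(array([372., 191.]), 0.85)]
pot [([362.5, 235.7, 391.5, 251.8], 0.87)] [(array([373., 249.]), 0.75)]
crate [([210.5, 117.1, 371.4, 240.0], 0.77)] [(array([283., 185.]), 0.8)]
1.35
```

View pics/scene0.png

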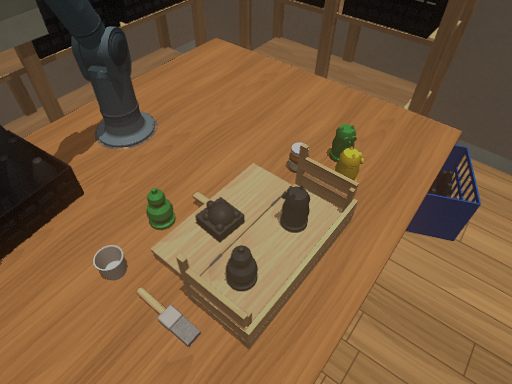

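View pics/top0.png

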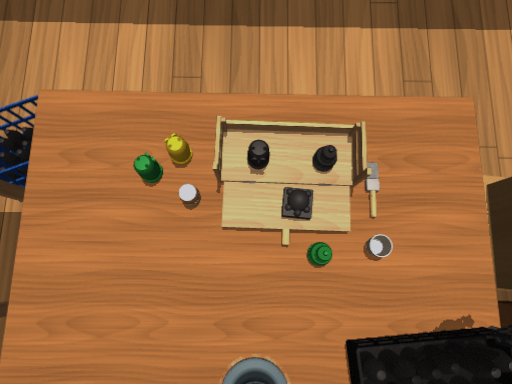

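```bash
python3 - <<'E'
import cv2
im=cv2.imread('pics/top0.png')[100:270,170:400]
cv2.imwrite('pics/top0c.png',cv2.resize(im,None,fx=3.4,fy=3.4,interpolation=cv2.INTER_CUBIC))
im=cv2.imread('pics/scene0.png')[140:350,130:380]
cv2.imwrite('pics/scene0c.png',cv2.resize(im,None,fx=2.8,fy=2.8,interpolation=cv2.INTER_CUBIC))
E
python3 - <<'E'
from h import *
d=np.load('top0d.npy')
v,u=np.mgrid[0:384,0:512]
P=unproj('top',u.ravel(),v.ravel(),d.ravel()).reshape(384,512,3)
np.save('top0P.npy',P)
for a in [(282,245),(285,225),(240,200),(335,225),(258,150),(325,155),(297,202),(290,160),(320,253),(217,150),(365,150)]: print(a,P[a[1],a[0]].round())
# front corners
for a in [(222,183),(352,186),(222,227.5),(350,232)]: print(a,onz('top',*a,36.5)[0].round(1))
E
```

```text
(282, 245) [428. -83.  -2.]
(285, 225) [488. -89.  36.]
(240, 200) [565.  53.  33.]
(335, 225) [ 490. -245.   35.]
(258, 150) [694.  -0. 149.]
(325, 155) [ 685. -198.  138.]
(297, 202) [ 550. -119.  100.]
(290, 160) [ 697. -106.   37.]
(320, 253) [ 402. -181.  110.]
(217, 150) [694. 119. 143.]
(365, 150) [ 701. -316.  140.]
(222, 183) [618.7 110.5  36.5]
(352, 186) [ 614.7 -303.    36.5]
(222, 227.5) [477.8 106.4  36.5]
(350, 232) [ 468.7 -290.5   36.5]
```

View pics/top0c.png

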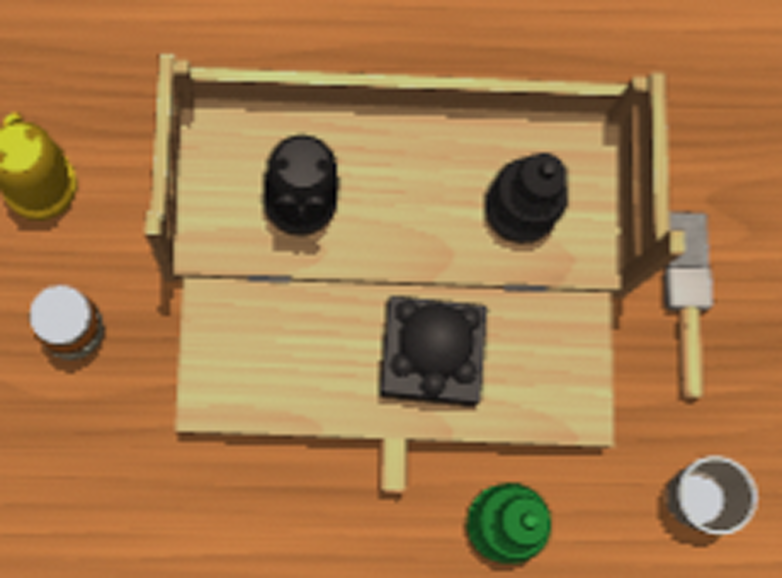

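View pics/scene0c.png

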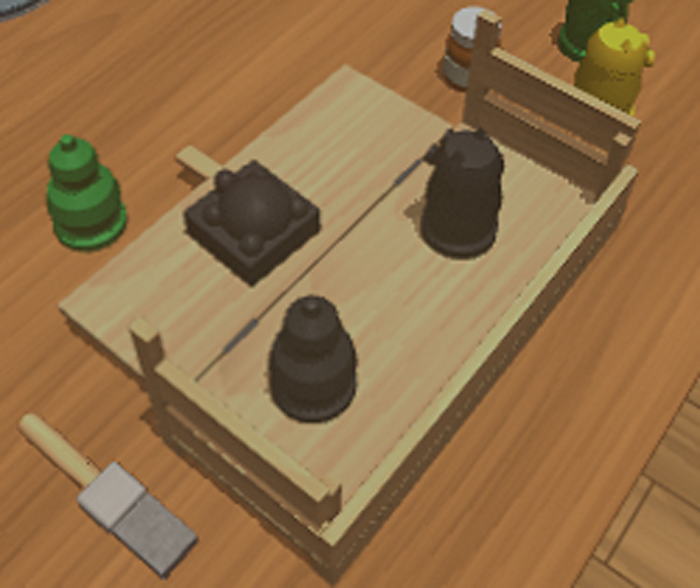

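Candidates in the top view are as follows:
- **Owl:** black at (258,153), green at (148,167), yellow at (178,149). I choose the black one, inside the crate.
- **Gourd:** black at (325,158), green at (320,253). I choose the black one, inside the crate.
- **Tortoise:** only one, at (297,202) on the lowered front.
- **Tongue:** at (285,238).

The close crop confirms these choices. Next I move the wrist camera over for a close look.

```bash
cat >> h.py <<'E'
from scipy.spatial.transform import Rotation as R
def down(yaw):
    # tool z down, tool x at world angle yaw
    x=np.array([np.cos(yaw),np.sin(yaw),0]);z=np.array([0,0,-1.]);return np.c_[x,np.cross(z,x),z]
def plan(pos,Rt,n=None,cur=None):
    """straight move: rotate+translate, print per-row tool-frame numbers (m, rad)"""
    T=toolT() if cur is None else cur
    rv=R.from_matrix(T[:3,:3].T@Rt).as_rotvec(); dp=np.array(pos)-T[:3,3]
    if n is None: n=int(np.ceil(max(np.linalg.norm(dp)/60,np.linalg.norm(rv)/.18,1)))
    Rc=T[:3,:3].copy()
    for i in range(n):
        s=Rc.T@dp/n/1000; print([*s.round(4).tolist(),*(rv/n).round(4).tolist()]); Rc=Rc@R.from_rotvec(rv/n).as_matrix()
E
python3 - <<'E'
from h import *
T=toolT();print(T.round(3));print(bot.camera_params('wrist'))
for yaw in(np.pi/2-.015,-np.pi/2-.015):
  print(yaw);plan([470,-105,360],down(yaw))
E
```

```text
[[ 3.73000e-01 -9.28000e-01  0.00000e+00  2.42194e+02]
 [-9.28000e-01 -3.73000e-01  0.00000e+00 -6.03196e+02]
 [-0.00000e+00 -0.00000e+00 -1.00000e+00  2.31257e+02]
 [ 0.00000e+00  0.00000e+00  0.00000e+00  1.00000e+00]]
{'K': array([[274.70028719,   0.        , 254.34610011],
       [  0.        , 274.70028719, 185.48671336],
       [  0.        ,   0.        ,   1.        ]]), 'k1': -0.0034014500904074284, 'hand_eye': array([[ 9.99998424e-01,  1.67905751e-03, -5.76796321e-04,
        -5.73095902e-01],
       [-1.41557155e-03,  9.50165165e-01,  3.11743734e-01,
        -8.06254182e+01],
       [ 1.07148743e-03, -3.11742427e-01,  9.50166044e-01,
        -1.43003453e+02],
       [ 0.00000000e+00,  0.00000000e+00,  0.00000000e+00,
         1.00000000e+00]])}
1.5557963267948967
[-0.0236, -0.0248, -0.008, -0.0, -0.0, -0.1715]
[-0.019, -0.0285, -0.008, -0.0, -0.0, -0.1715]
[-0.0139, -0.0313, -0.008, -0.0, -0.0, -0.1715]
[-0.0083, -0.0332, -0.008, -0.0, -0.0, -0.1715]
[-0.0025, -0.0341, -0.008, -0.0, -0.0, -0.1715]
[0.0033, -0.0341, -0.008, -0.0, -0.0, -0.1715]
[0.0091, -0.033, -0.008, -0.0
[... 221 characters left out ...]
0.008, -0.0, -0.0, -0.1715]
[0.033, -0.0092, -0.008, -0.0, -0.0, -0.1715]
[0.0341, -0.0034, -0.008, -0.0, -0.0, -0.1715]
[0.0342, 0.0024, -0.008, -0.0, -0.0, -0.1715]
[0.0332, 0.0082, -0.008, -0.0, -0.0, -0.1715]
-1.5857963267948965
[-0.0377, -0.0397, -0.0129, -0.0, 0.0, 0.0397]
[-0.0393, -0.0382, -0.0129, -0.0, 0.0, 0.0397]
[-0.0408, -0.0366, -0.0129, -0.0, 0.0, 0.0397]
[-0.0422, -0.0349, -0.0129, -0.0, 0.0, 0.0397]
[-0.0435, -0.0332, -0.0129, -0.0, 0.0, 0.0397]
[-0.0448, -0.0315, -0.0129, -0.0, 0.0, 0.0397]
[-0.046, -0.0297, -0.0129, -0.0, 0.0, 0.0397]
[-0.0472, -0.0278, -0.0129, -0.0, 0.0, 0.0397]
[-0.0483, -0.0259, -0.0129, -0.0, 0.0, 0.0397]
[-0.0492, -0.024, -0.0129, -0.0, 0.0, 0.0397]
```

```bash
python3 - <<'E'
from h import *
plan([640,-105,330],down(-np.pi/2-.015))
E
```

```text
[-0.0286, -0.0504, -0.009, -0.0, 0.0, 0.0361]
[-0.0304, -0.0494, -0.009, -0.0, 0.0, 0.0361]
[-0.0321, -0.0482, -0.009, -0.0, 0.0, 0.0361]
[-0.0338, -0.0471, -0.009, -0.0, 0.0, 0.0361]
[-0.0355, -0.0458, -0.009, -0.0, 0.0, 0.0361]
[-0.0371, -0.0445, -0.009, -0.0, 0.0, 0.0361]
[-0.0387, -0.0431, -0.009, -0.0, 0.0, 0.0361]
[-0.0402, -0.0417, -0.009, -0.0, 0.0, 0.0361]
[-0.0417, -0.0402, -0.009, -0.0, 0.0, 0.0361]
[-0.0432, -0.0387, -0.009, -0.0, 0.0, 0.0361]
[-0.0445, -0.0371, -0.009, -0.0, 0.0, 0.0361]
```

>>> {"method": "arm_command", "body": {"moves": [[-0.029, -0.05, -0.012, 0, 0, 0.036, 0.6], [-0.03, -0.049, -0.012, 0, 0, 0.036, 0.6], [-0.032, -0.048, -0.012, 0, 0, 0.036, 0.6], [-0.034, -0.047, -0.012, 0, 0, 0.036, 0.6], [-0.036, -0.046, -0.01, 0, 0, 0.036, 0.6]]}}

```text
time_s: 1.98
eef_pos: [423.0, -375.1, 290.2]
ee_rot: [2.432, -1.988, 0.002]
ft_force: [0.2, -1.0, -0.3]
grip_width: 51.6
```

>>> {"method": "arm_command", "body": {"moves": [[-0.037, -0.044, -0.009, 0, 0, 0.036, 0.6], [-0.039, -0.043, -0.009, 0, 0, 0.036, 0.6], [-0.04, -0.042, -0.008, 0, 0, 0.036, 0.6], [-0.042, -0.04, -0.008, 0, 0, 0.036, 0.6], [-0.043, -0.039, -0.005, 0, 0, 0.036, 0.6]]}}

```text
time_s: 2.6
eef_pos: [603.6, -148.7, 329.1]
ee_rot: [-2.243, 2.199, -0.002]
ft_force: [1.0, -0.1, 0.1]
grip_width: 51.0
```

>>> {"method": "arm_command", "body": {"moves": [[-0.044, -0.037, -0.002, 0, 0, 0.036, 0.6], [0, 0, 0, 0, 0, 0, 0.6], [0, 0, 0, 0, 0, 0, 0.6]]}}

```text
time_s: 2.98
eef_pos: [638.2, -105.6, 330.0]
ee_rot: [2.205, -2.236, 0.0]
ft_force: [-0.4, -1.3, 0.8]
grip_width: 51.4
```

```bash
python3 - <<'E'
from h import *
T=toolT();print(T.round(3))
im,d=bot.snapshot('wrist');save(0,'w1',im);np.save('w1.npy',d);np.save('w1T.npy',T)
for n in('tortoise','owl','gourd','front_hinge','front_grip','crate'):
    r=bot.spot_point('wrist',n);print(n,[(np.round(x['at'],1),round(x['p'],2)) for x in r][:4])
cv2.imwrite('pics/w1b.png',cv2.resize(im[:,:,::-1],None,fx=1.55,fy=1.55,interpolation=cv2.INTER_CUBIC))
print(bot.read_state())
E
```

```text
[[-1.40000e-02 -1.00000e+00 -1.00000e-03  6.38235e+02]
 [-1.00000e+00  1.40000e-02 -1.00000e-03 -1.05618e+02]
 [ 1.00000e-03  1.00000e-03 -1.00000e+00  3.29971e+02]
 [ 0.00000e+00  0.00000e+00  0.00000e+00  1.00000e+00]]
tortoise [(array([268.3, 198.5]), 0.91)]
owl [(array([182.8, 106.5]), 0.8), (array([36.7, 91.2]), 0.59)]
gourd [(array([302.2, 259.3]), 0.94), (array([322.3, 104.9]), 0.93)]
front_hinge [(array([246. , 153.9]), 0.86)]
front_grip [(array([245.9, 250.7]), 0.81)]
crate [(array([251.5, 151.1]), 0.8), (array([392.3, 243.5]), 0.43)]
{'time_s': 3.325, 'joints': array([ 0.30826426,  0.32906754, -0.26640809,  1.47187873,  0.08769015,
        1.35222752, -1.55060078]), 'qd': array([-0.00535008,  0.00216877, -0.00862295, -0.00318426, -0.00042554,
        0.00052785, -0.00054331]), 'joint_torque': array([ 5.04848489e-02, -4.19215679e+01, -1.77016698e+00, -2.64813423e+01,
        1.87912805e-02,  1.98794776e-03,  6.28378184e-04]), 'eef_pos': array([ 637.98619123, -106.54444389,  330.4188252 ]), 'ee_rot': array([ 2.20309514e+00, -2.23926319e+00,  5.14741919e-04]), 'ft_force': array([-0.34417782, -0.53608839,  0.70303611]), 'wrist_torque': array([-0.00449713, -0.02204916, -0.01352742]), 'grip_width': 51.684608516471876}
```

View pics/w1b.png

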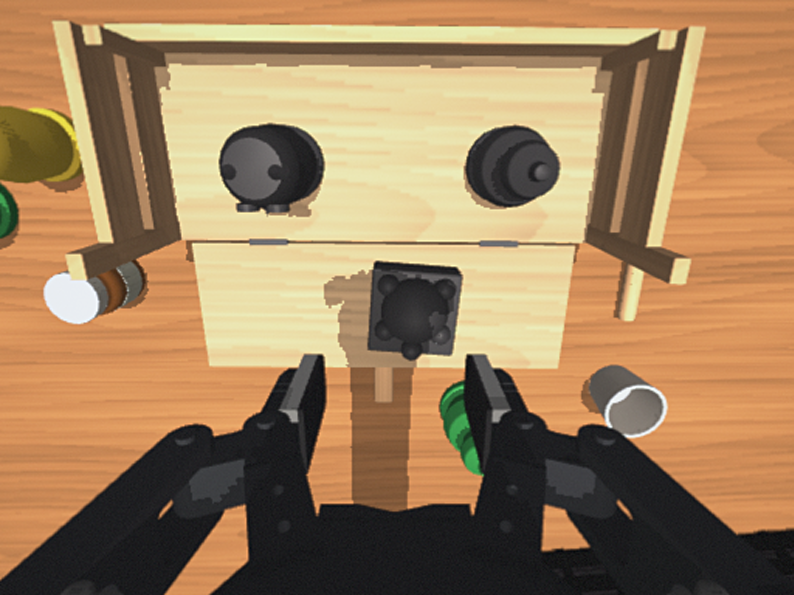

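```bash
cat > meas.py <<'E'
from h import *
from scipy.optimize import least_squares
def cloud(cam,d,T=None):
    v,u=np.mgrid[0:384,0:512]; P=unproj(cam,u.ravel(),v.ravel(),d.ravel(),T).reshape(384,512,3); P[d<=0]=np.nan; return P
def fitc(Q,r):
    f=lambda p: np.hypot(Q[:,0]-p[0],Q[:,1]-p[1])-r
    s=least_squares(f,Q.mean(0)[:2],loss='soft_l1',f_scale=2); return s.x,np.sqrt(np.mean(s.fun**2))
E
python3 - <<'E'
from meas import *
T=np.load('w1T.npy');d=np.load('w1.npy');im=cv2.imread('pics/w1.png')
s=1/1.55
pts={'hL':(190,243,36.5),'hR':(583,244,36.5),'fL':(210,367,36.5),'fR':(558,367,36.5),'t1':(375,262,70.5),'t2':(462,268,70.5),'t3':(456,356,70.5),'t4':(368,349,70.5),'tongL':(375,402,36.5),'tongR':(391,402,36.5),'backL':(165,64,36.5),'backR':(606,66,36.5)}
W={k:onz('wrist',a*s,b*s,z,T)[0] for k,(a,b,z) in pts.items()}
for k in W: print(k,W[k].round(1))
P=cloud('wrist',d,T); dark=im.max(2)<75
for n,c,vw in(('owl',(680,0),0),('gourd',(675,-205),0),('tort',(545,-115),0)):
    m=dark&(np.hypot(P[...,0]-c[0],P[...,1]-c[1])<75)&(P[...,2]>38)
    if n!='tort': m&=(np.abs(P[...,1]-c[1])<60)
    Q=P[m]; print(n,len(Q),Q.min(0).round(),Q.max(0).round(),Q.mean(0).round())
    if n=='tort':
        t=Q[(abs(Q[:,2]-70)<6)];
    # contour method: outline of dark mask -> project onto z=foot? print foot-level pts
    for z0 in(36,42,50,60,75,90):
        q=Q[(Q[:,2]>z0)&(Q[:,2]<z0+8)]
        if len(q)>5: print(z0,len(q),q.min(0).round(),q.max(0).round())
# top cam same
P=np.load('top0P.npy');im=cv2.imread('pics/top0.png');dark=im.max(2)<75
E
```

```text
hL [626.5 108.5  36.5]
hR [ 620.3 -301.8   36.5]
fL [481.2 109.1  36.5]
fR [ 476.3 -291.3   36.5]
t1 [612.6 -85.7  70.5]
t2 [ 605.4 -170.9   70.5]
t3 [ 509.5 -168.2   70.5]
t4 [518.8 -75.9  70.5]
tongL [432.5 -79.5  36.5]
tongR [432.2 -98.5  36.5]
backL [794.4 104.5  36.5]
backR [ 787.7 -302.1   36.5]
owl 10097 [628. -60.  45.] [739.  26. 425.] [658. -45. 353.]
42 82 [674. -37.  45.] [738. -12.  50.]
50 122 [675. -35.  50.] [738.  -9.  57.]
75 7 [695. -34.  76.] [733. -20.  80.]
90 142 [674. -35.  90.] [739.   5.  98.]
gourd 11560 [ 625. -231.   43.] [ 735. -145.  425.] [ 656. -165.  347.]
42 118 [ 670. -198.   43.] [ 733. -175.   50.]
50 41 [ 672. -192.   50.] [ 729. -177.   52.]
75 105 [ 668. -210.   76.] [ 735. -175.   83.]
90 276 [ 669. -231.   90.] [ 732. -178.   98.]
tort 2760 [ 514. -167.   42.] [607. -75. 105.] [ 570. -118.   84.]
42 54 [ 599. -165.   42.] [606. -85.  50.]
50 63 [ 599. -166.   50.] [607. -85.  58.]
60 79 [ 599. -165.   60.] [607. -84.  68.]
75 367 [ 531. -163.   75.] [601. -84.  83.]
90 628 [ 519. -153.   90.] [593. -94.  98.]
```

```bash
cat >> meas.py <<'E'
def foot(P,dark,c,r0=36,zr=(39,56)):
    m=dark&(np.hypot(P[...,0]-c[0],P[...,1]-c[1])<60)&(P[...,2]>zr[0])&(P[...,2]<zr[1]); return P[m]
def tort(P,dark,c):
    m=dark&(np.hypot(P[...,0]-c[0],P[...,1]-c[1])<75)&(P[...,2]>64)&(P[...,2]<112)
    Q=P[m]; top=Q[Q[:,2]<75]
    b=P[dark&(np.hypot(P[...,0]-c[0],P[...,1]-c[1])<75)&(P[...,2]>40)&(P[...,2]<66)]
    return cv2.minAreaRect(Q[:,:2].astype(np.float32)),cv2.minAreaRect(top[:,:2].astype(np.float32)),b
E
python3 - <<'E'
from meas import *
T=np.load('w1T.npy')
for src in('w','t'):
    if src=='w': d=np.load('w1.npy');im=cv2.imread('pics/w1.png');P=cloud('wrist',d,T)
    else: P=np.load('top0P.npy');im=cv2.imread('pics/top0.png')
    dark=im.max(2)<75
    for n,c in(('owl',(705,0)),('gourd',(702,-210))):
        Q=foot(P,dark,c)
        print(src,n,len(Q),[ (r,fitc(Q,r)[0].round(1),fitc(Q,r)[1].round(1)) for r in(34,36)])
    a,b,bb=tort(P,dark,(560,-120))
    print(a,b)
    if len(bb)>20:
        s=cv2.fitLine(bb[:,:2].astype(np.float32),cv2.DIST_HUBER,0,.01,.01).ravel();print('backface',s,np.arctan2(s[0],s[1]))
    # crate yaw via light front edge: back board top
    h=(P[...,2]>80)&(P[...,2]<92)&(P[...,0]>760)&(P[...,0]<830)&(abs(P[...,1]+100)<180)
    q=P[h];
    if len(q): s=cv2.fitLine(q[:,:2].astype(np.float32),cv2.DIST_HUBER,0,.01,.01).ravel();print('back',len(q),s,s[0]/s[1])
E
```

```text
w owl 202 [(34, array([ 7.049e+02, -1.000e-01]), np.float64(1.5)), (36, array([704.6,   2.3]), np.float64(1.5))]
w gourd 159 [(34, array([ 700.6, -210.7]), np.float64(1.3)), (36, array([ 700.3, -213. ]), np.float64(1.3))]
((558.991455078125, -121.4535140991211), (85.18590545654297, 89.2620620727539), 84.59457397460938) ((558.991455078125, -121.4535140991211), (85.18590545654297, 89.2620620727539), 84.59457397460938)
backface [ 8.93926993e-02  9.95996475e-01  6.02947388e+02 -1.25466194e+02] 0.089512184
back 3460 [ 2.0112544e-02  9.9979770e-01  8.0506238e+02 -9.9412155e+01] 0.020116614
t owl 63 [(34, array([702.6,  -1.4]), np.float64(1.7)), (36, array([705. ,  -1.1]), np.float64(1.8))]
t gourd 70 [(34, array([ 698.1, -212.3]), np.float64(2.3)), (36, array([ 700.3, -213.4]), np.float64(2.4))]
((553.8467407226562, -122.26434326171875), (88.4325942993164, 88.73912048339844), 84.66850280761719) ((553.8467407226562, -122.26434326171875), (88.4325942993164, 88.73912048339844), 84.66850280761719)
backface [ 9.2291631e-02  9.9573201e-01  5.0911783e+02 -1.2910825e+02] 0.092423156
back 457 [ 2.4809275e-02  9.9969220e-01  8.0101624e+02 -9.8408707e+01] 0.024816914
```

The wrist picture shows the black owl at (270,165), the gourd at (513,165), and the tortoise at (415,310) in the scaled view. All of them match the choices I made.

The midpoint target comes out at about (702.5, -105.5), with crate yaw about -0.018. The tortoise is at about (558, -122), so it first needs a push of about 19 mm in +y.

```bash
python3 - <<'E'
from h import *
plan([556,-205,110],down(-np.pi/2-.018))
E
```

```text
[0.0199, 0.0161, 0.0441, -0.0, -0.0001, 0.0003]
[0.0199, 0.0161, 0.0441, -0.0, -0.0001, 0.0003]
[0.02, 0.0161, 0.0441, -0.0, -0.0001, 0.0003]
[0.02, 0.0161, 0.0441, -0.0, -0.0001, 0.0003]
[0.02, 0.016, 0.0441, -0.0, -0.0001, 0.0003]
```

>>> {"method": "arm_command", "body": {"moves": [[0.03, 0.025, 0.02, 0, 0, 0, 0], [0.03, 0.025, 0.03, 0, 0, 0, 0], [0.025, 0.02, 0.05, 0, 0, 0, 0], [0.015, 0.011, 0.06, 0, 0, 0, 0], [0, 0, 0.06, 0, 0, 0.002, 0]]}}

```text
time_s: 3.95
eef_pos: [554.7, -207.6, 109.7]
ee_rot: [2.197, -2.244, 0.004]
ft_force: [1.6, -0.1, -0.4]
grip_width: -0.3
```

>>> {"method": "arm_command", "body": {"moves": [[0, 0, 0.03, 0, 0, 0, 0], [0, 0, 0.02, 0, 0, 0, 0], [0, 0, 0.01, 0, 0, 0, 0], [0, 0, 0, 0, 0, 0, 0]]}}

```text
time_s: 4.45
eef_pos: [556.6, -204.1, 50.9]
ee_rot: [-2.203, 2.239, -0.001]
ft_force: [-1.1, 0.5, -0.4]
grip_width: 0.1
```

>>> {"method": "arm_command", "body": {"moves": [[0, 0, 0.005, 0, 0, 0, 0], [-0.01, 0, 0, 0, 0, 0, 0], [-0.008, 0, 0, 0, 0, 0, 0], [-0.006, 0, 0, 0, 0, 0, 0]]}}

```text
time_s: 4.95
eef_pos: [557.0, -180.3, 46.2]
ee_rot: [2.204, -2.238, 0.004]
ft_force: [-0.5, -2.6, 0.0]
grip_width: 0.1
```

>>> {"method": "arm_command", "body": {"moves": [[-0.003, 0, 0, 0, 0, 0, 0], [-0.003, 0, 0, 0, 0, 0, 0], [-0.003, 0, 0, 0, 0, 0, 0], [-0.003, 0, 0, 0, 0, 0, 0]]}}

```text
time_s: 5.45
eef_pos: [557.1, -168.9, 46.1]
ee_rot: [-2.202, 2.24, -0.002]
ft_force: [0.7, -4.5, 2.8]
grip_width: 0.2
```

```bash
cat > look.py <<'E'
import sys
from meas import *
n=sys.argv[1]; c=eval(sys.argv[2]) if len(sys.argv)>2 else (560,-110)
T=toolT()
print(bot.read_state()['time_s'],T[:3,3].round(1))
for cam in('top','wrist'):
    im,d=bot.snapshot(cam); 
    P=cloud(cam,d,T); dark=im.max(2)<75
    # keep only black (not finger): z window in tort()
    try:
        a,b,bb=tort(P,dark,c); print(cam,a)
        if len(bb)>20:
            s=cv2.fitLine(bb[:,:2].astype(np.float32),cv2.DIST_HUBER,0,.01,.01).ravel();print(' side line',s.round(3))
    except Exception as e: print(cam,e)
    if cam=='top': im=cv2.resize(im[100:270,170:400],None,fx=3,fy=3,interpolation=cv2.INTER_CUBIC)
    cv2.imwrite(f'pics/{n}_{cam}.png',im[:,:,::-1])
E
python3 look.py l1
```

```text
5.45 [ 557.1 -168.9   46.1]
top ((552.5911865234375, -109.17974853515625), (89.96044158935547, 87.35381317138672), 85.58997344970703)
 side line [ 7.10000e-02  9.97000e-01  5.10239e+02 -9.23030e+01]
wrist ((557.5116577148438, -124.93663024902344), (118.97056579589844, 89.1712417602539), 86.7571792602539)
 side line [ 6.60000e-02  9.98000e-01  6.01505e+02 -1.21695e+02]
```

>>> {"method": "arm_command", "body": {"moves": [[-0.003, 0, 0, 0, 0, 0, 0], [-0.003, 0, 0, 0, 0, 0, 0], [0, 0, 0, 0, 0, 0, 0], [0.03, 0, 0, 0, 0, 0, 0], [0.02, 0.03, -0.05, 0, 0, 0, 0]]}}

```text
time_s: 6.18
eef_pos: [522.1, -207.0, 88.9]
ee_rot: [2.205, -2.233, -0.025]
ft_force: [0.5, -0.8, 1.5]
grip_width: 0.3
```

```bash
python3 look.py l2
```

```text
6.175 [ 522.1 -207.    88.9]
top ((552.8164672851562, -101.65396118164062), (87.59859466552734, 88.78092956542969), 87.25958251953125)
 side line [ 5.50000e-02  9.99000e-01  5.09171e+02 -9.45150e+01]
wrist ((554.8179931640625, -94.39192962646484), (80.23429870605469, 85.46051025390625), 85.42031860351562)
 side line [ 1.00000e+00 -2.00000e-03  5.53787e+02 -1.38280e+02]
```

```bash
python3 - <<'E'
from h import *
plan([470,-101.5,150],down(-np.pi/2-.018),4)
E
```

```text
[-0.0277, 0.0143, -0.0131, -0.0003, -0.0001, -0.0006]
[-0.0277, 0.0143, -0.0131, -0.0003, -0.0001, -0.0006]
[-0.0277, 0.0143, -0.0131, -0.0003, -0.0001, -0.0006]
[-0.0277, 0.0143, -0.0131, -0.0003, -0.0001, -0.0006]
```

View pics/l2_top.png

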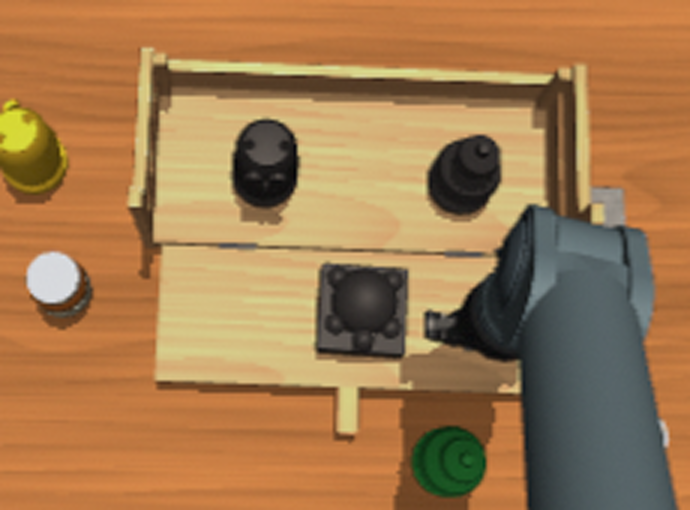

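The tortoise is now near crop (362,310), laterally centred between the owl at 265 and the gourd at 465, and nearly square. Next I move behind it for the push from the front.

>>> {"method": "arm_command", "body": {"moves": [[0, 0.02, -0.045, 0, 0, 0, 0.6], [-0.03, 0.017, -0.01, 0, 0, 0, 0.6], [-0.04, 0.01, 0, 0, 0, 0, 0.6], [-0.04, 0.01, 0, 0, 0, 0, 0.6], [0, 0, 0, 0, 0, 0, 0.6]]}}

```text
time_s: 6.9
eef_pos: [469.1, -93.6, 149.4]
ee_rot: [-2.214, 2.228, 0.008]
ft_force: [1.0, -0.9, -0.0]
grip_width: 51.4
```

```bash
python3 - <<'E'
from h import *
print(toolT().round(3))
plan([470,-101.5,46],down(-np.pi/2-.018),2)
E
```

```text
[[-6.00000e-03 -1.00000e+00 -3.00000e-03  4.69074e+02]
 [-1.00000e+00  6.00000e-03  4.00000e-03 -9.35540e+01]
 [-4.00000e-03  3.00000e-03 -1.00000e+00  1.49431e+02]
 [ 0.00000e+00  0.00000e+00  0.00000e+00  1.00000e+00]]
[0.0042, -0.0007, 0.0517, 0.0016, 0.0019, 0.0058]
[0.0041, -0.0006, 0.0517, 0.0016, 0.0019, 0.0058]
```

>>> {"method": "arm_command", "body": {"moves": [[0.004, 0, 0.052, 0.002, 0.002, 0.006, 0.6], [0.004, 0, 0.05, 0.002, 0.002, 0.006, 0.6], [0, 0, 0, 0, 0, 0, 0.6], [0, -0.02, 0, 0, 0, 0, 0.6], [0, -0.01, 0, 0, 0, 0, 0.6]]}}

```text
time_s: 7.52
eef_pos: [502.3, -109.3, 50.5]
ee_rot: [-2.189, 2.252, -0.01]
ft_force: [-5.0, -1.2, 3.6]
grip_width: 51.3
```

>>> {"method": "arm_command", "body": {"moves": [[0, -0.01, 0, 0, 0, 0, 0.6], [0, -0.01, 0, 0, 0, 0, 0.6], [0, -0.01, 0, 0, 0, 0, 0.6], [0, 0, 0, 0, 0, 0, 0.6]]}}

```text
time_s: 8.02
eef_pos: [530.8, -110.1, 49.7]
ee_rot: [-2.19, 2.252, -0.009]
ft_force: [-0.9, -0.7, 1.1]
grip_width: 51.1
```

```bash
python3 look.py l3 "(590,-105)"; python3 -c "
from h import *
print(toolT().round(3))"
```

```text
8.025 [ 530.8 -110.1   49.7]
top ((575.8611450195312, -69.90052795410156), (34.14104080200195, 104.09883880615234), 80.98384857177734)
wrist ((576.14892578125, -107.24217224121094), (113.29735565185547, 110.85635375976562), 88.59510040283203)
 side line [ 5.50000e-02  9.98000e-01  5.33031e+02 -1.08991e+02]
[[-2.80000e-02 -1.00000e+00  5.00000e-03  5.30858e+02]
 [-1.00000e+00  2.80000e-02 -4.00000e-03 -1.10143e+02]
 [ 4.00000e-03 -5.00000e-03 -1.00000e+00  4.96090e+01]
 [ 0.00000e+00  0.00000e+00  0.00000e+00  1.00000e+00]]
```

View pics/l3_wrist.png

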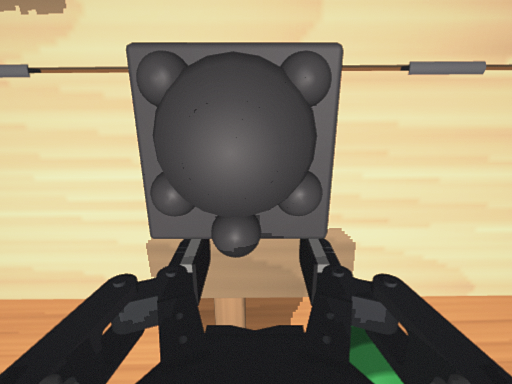

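Both fingers rest square on the front face, and the tortoise's rear edge (row 44) runs parallel to the hinge line (row 70). I continue the push.

>>> {"method": "arm_command", "body": {"moves": [[0, -0.015, 0, 0, 0, 0, 0.6], [0, -0.015, 0, 0, 0, 0, 0.6], [0, -0.015, 0, 0, 0, 0, 0.6], [0, -0.015, 0, 0, 0, 0, 0.6], [0, -0.012, 0, 0, 0, 0, 0.6]]}}

```text
time_s: 8.75
eef_pos: [604.0, -112.2, 48.8]
ee_rot: [-2.19, 2.252, -0.009]
ft_force: [-3.4, 0.5, -1.2]
grip_width: 51.3
```

>>> {"method": "arm_command", "body": {"moves": [[0, -0.01, 0, 0, 0, 0, 0.6], [0, -0.01, 0, 0, 0, 0, 0.6], [0, -0.007, 0, 0, 0, 0, 0.6], [0, 0, 0, 0, 0, 0, 0.6]]}}

```text
time_s: 9.25
eef_pos: [631.4, -113.1, 49.8]
ee_rot: [-2.188, 2.251, -0.012]
ft_force: [-0.0, 0.1, 0.8]
grip_width: 51.5
```

```bash
python3 look.py l4 "(690,-105)"
```

```text
9.25 [ 631.4 -113.1   49.8]
top ((671.9342041015625, -78.75752258300781), (100.25685119628906, 63.04533386230469), 29.62940216064453)
wrist ((676.3360595703125, -104.64785766601562), (149.9705810546875, 111.2754898071289), 88.53925323486328)
 side line [ 3.10000e-02  1.00000e+00  6.99012e+02 -7.87420e+01]
```

View pics/l4_wrist.png

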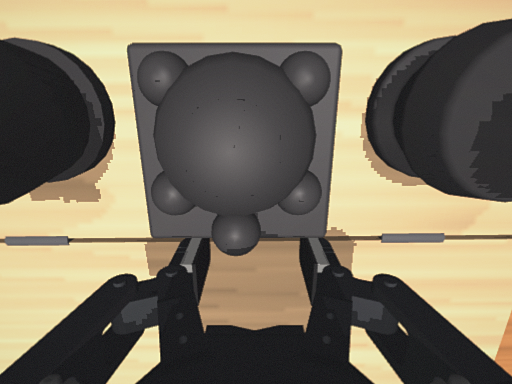

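View pics/l4_top.png

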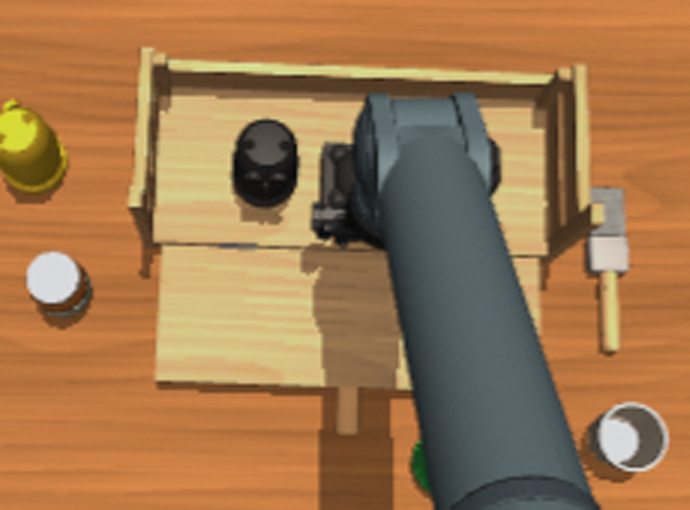

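```bash
cat > rel.py <<'E'
from meas import *
s=bot.read_state();T=toolT();im,d=bot.snapshot('wrist');P=cloud('wrist',d,T);dark=im.max(2)<75
tx=float(__import__('sys').argv[1])
print(s['time_s'],T[:3,3].round(1))
fo=[]
for n,c in(('owl',(705,0)),('gourd',(700,-211))):
    Q=foot(P,dark,c); print(n,len(Q),[fitc(Q,r)[0].round(1) for r in(34,36)]); fo.append(fitc(Q,36)[0])
# plinth top
m=dark&(abs(P[...,0]-tx)<70)&(abs(P[...,1]+105)<60)&(P[...,2]>65)&(P[...,2]<74)
m=cv2.morphologyEx(m.astype(np.uint8),cv2.MORPH_OPEN,np.ones((3,3)))>0
Q=P[m];Q=Q[Q[:,0]>tx-48]
print('plinth top',len(Q),Q.min(0).round(1),Q.max(0).round(1))
r=cv2.minAreaRect(Q[:,:2].astype(np.float32));print(r)
E
python3 rel.py 690
```

```text
9.35 [ 631.3 -113.1   50.2]
owl 3837 [array([ 7.051e+02, -7.000e-01]), array([704.9,   1.7])]
gourd 3497 [array([ 700.8, -212.5]), array([ 700.7, -214.8])]
plinth top 107 [ 642.  -139.9   66.9] [645.9 -85.5  73.9]
((644.0159912109375, -112.67849731445312), (54.44097137451172, 3.804121494293213), 89.82128143310547)
```

```bash
python3 - <<'E'
from meas import *
T=toolT();im,d=bot.snapshot('wrist');P=cloud('wrist',d,T)
for a in[(140,50),(330,50),(140,110),(330,110),(155,225),(200,225),(315,225),(235,48),(235,130)]: print(a,P[a[1],a[0]].round(1))
for a,b in[((129,44),'BL'),((342,44),'BR'),((152,237),'FL'),((325,237),'FR')]: print(b,onz('wrist',*a,70,T)[0].round(1))
E
```

```text
(140, 50) [730.2 -68.2  70. ]
(330, 50) [ 727.9 -145.6   71.1]
(140, 110) [706.6 -65.3  71.7]
(330, 110) [ 704.4 -147.    70.8]
(155, 225) [652.1 -64.   71.2]
(200, 225) [651.5 -86.1  71.2]
(315, 225) [ 649.4 -142.9   70.2]
(235, 48) [ 729.8 -107.    70. ]
(235, 130) [ 700.5 -107.8  103.5]
BL [732.5 -64.1  70. ]
BR [ 730.2 -150.6   70. ]
FL [645.  -61.1  70. ]
FR [ 642.5 -148.2   70. ]
```

The wrist view shows the plinth centre at about (687.6, -106), and the midpoint between the owl and gourd is (702.8, -106.5). It needs 15 mm more.

>>> {"method": "arm_command", "body": {"moves": [[0, -0.006, 0, 0, 0, 0, 0.6], [0, -0.005, 0, 0, 0, 0, 0.6], [0, -0.004, 0, 0, 0, 0, 0.6], [0, 0, 0, 0, 0, 0, 0.6]]}}

```text
time_s: 9.95
eef_pos: [643.1, -113.6, 49.3]
ee_rot: [2.188, -2.251, 0.005]
ft_force: [-4.8, -0.4, 3.7]
grip_width: 51.4
```

```bash
python3 - <<'E'
from meas import *
T=toolT();print(T[:3,3]);im,d=bot.snapshot('wrist');save(0,'w5',im);P=cloud('wrist',d,T);dark=im.max(2)<75
for n,c in(('owl',(705,0)),('gourd',(700,-211))):
    Q=foot(P,dark,c); print(n,len(Q),[fitc(Q,r)[0].round(1) for r in(34,36)])
for a,b in[((129,44),'BL'),((342,44),'BR'),((152,237),'FL'),((325,237),'FR')]: print(b,onz('wrist',*a,70,T)[0].round(1))
E
```

```text
[ 643.14194256 -113.63563197   49.27452198]
owl 3742 [array([ 7.052e+02, -7.000e-01]), array([704.7,   1.6])]
gourd 3352 [array([ 700.5, -212.5]), array([ 700.1, -214.8])]
BL [744.4 -65.2  70. ]
BR [ 742.1 -150.7   70. ]
FL [657.7 -62.1  70. ]
FR [ 655.2 -148.4   70. ]
```

View pics/w5.png

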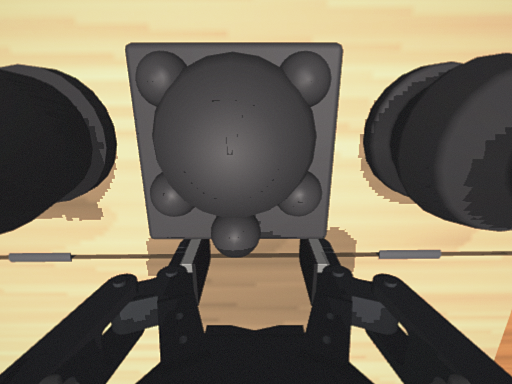

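>>> {"method": "arm_command", "body": {"moves": [[0, -0.002, 0, 0, 0, 0, 0.6], [0, -0.001, 0, 0, 0, 0, 0.6], [0, 0, 0, 0, 0, 0, 0.6], [0, 0.02, 0, 0, 0, 0, 0.6], [0, 0.04, 0, 0, 0, 0, 0.6]]}}

```text
time_s: 10.62
eef_pos: [590.6, -111.6, 50.1]
ee_rot: [-2.187, 2.248, -0.016]
ft_force: [0.3, 0.1, 0.4]
grip_width: 51.0
```

```bash
python3 look.py l6 "(700,-105)"; python3 -c "
from h import *
print(bot.read_state()['joints'].round(2));plan([440,-88,150],down(-np.pi/2-.018),5)"
```

```text
10.625 [ 590.6 -111.6   50.1]
top ((710.2421875, -90.34841918945312), (72.53631591796875, 118.81430053710938), 47.532527923583984)
 side line [ 6.25000e-01  7.81000e-01  6.66067e+02 -6.52860e+01]
wrist ((687.1121215820312, -104.57186126708984), (149.9772491455078, 40.7283821105957), 88.1391830444336)
 side line [ 2.30000e-02  1.00000e+00  7.05134e+02 -8.76790e+01]
[ 0.32  0.52 -0.24  1.85  0.17  0.8  -1.62]
[-0.0039, 0.0287, -0.0204, 0.0002, -0.0009, -0.0021]
[-0.004, 0.0287, -0.0204, 0.0002, -0.0009, -0.0021]
[-0.0041, 0.0287, -0.0204, 0.0002, -0.0009, -0.0021]
[-0.0042, 0.0287, -0.0204, 0.0002, -0.0009, -0.0021]
[-0.0042, 0.0287, -0.0204, 0.0002, -0.0009, -0.0021]
```

View pics/l6_wrist.png

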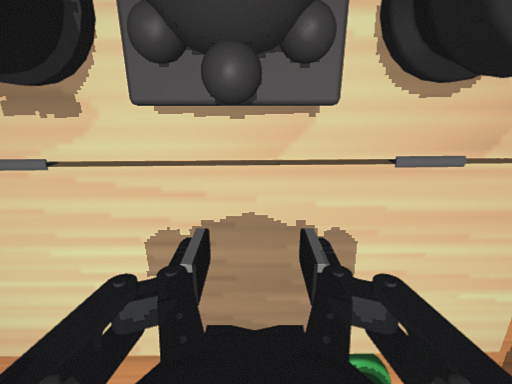

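>>> {"method": "arm_command", "body": {"moves": [[-0.004, 0.025, -0.05, 0, 0, 0, 0.45], [-0.004, 0.03, -0.05, 0, 0, 0, 0.45], [-0.006, 0.03, 0, 0, 0, -0.008, 0.45], [-0.006, 0.03, 0, 0, 0, 0, 0.45], [0, 0, 0, 0, 0, 0, 0.45]]}}

```text
time_s: 11.35
eef_pos: [472.1, -88.2, 148.9]
ee_rot: [-2.199, 2.243, -0.011]
ft_force: [-0.2, -1.2, 0.6]
grip_width: 38.4
```

```bash
python3 - <<'E'
from meas import *
T=toolT();print(T.round(3))
im,d=bot.snapshot('wrist');save(0,'w7',im)
for n in('front_grip','front_hinge'): print(n,[(x['at'],x['p']) for x in bot.spot_point('wrist',n)])
im,d=bot.snapshot('top');save(0,'t7',im)
print([(x['at'],x['p'],onz('top',*x['at'],30)[0]) for x in bot.spot_point('top','front_grip')])
cv2.imwrite('pics/t7c.png',cv2.resize(im[100:270,170:400],None,fx=3,fy=3,interpolation=cv2.INTER_CUBIC)[:,:,::-1])
E
```

```text
[[-2.00000e-02 -1.00000e+00  5.00000e-03  4.72126e+02]
 [-1.00000e+00  2.00000e-02 -5.00000e-03 -8.82390e+01]
 [ 5.00000e-03 -5.00000e-03 -1.00000e+00  1.48904e+02]
 [ 0.00000e+00  0.00000e+00  0.00000e+00  1.00000e+00]]
front_grip [([256.3, 200.9], 0.6)]
front_hinge [([258.8, 0.1], 0.87)]
[([285.2, 237.3], 0.88, array([450.39442938, -89.82507334,  30.        ]))]
```

View pics/w7.png

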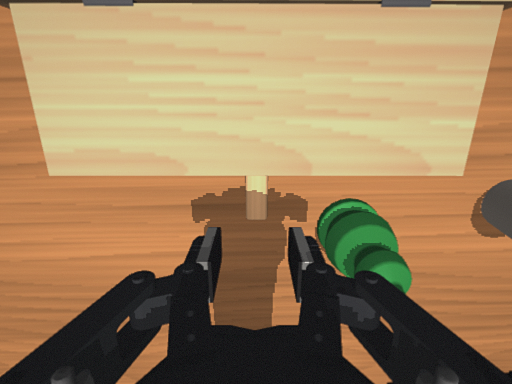

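View pics/t7c.png

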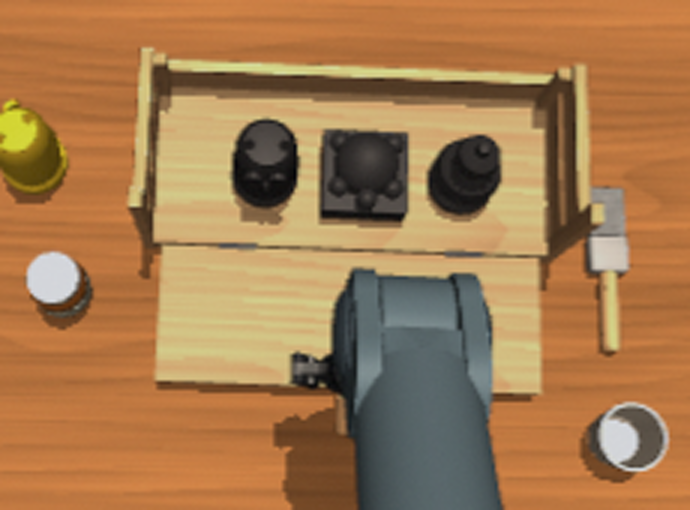

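The top view shows the tortoise standing between the owl and the gourd, square and in line. The tongue is at (256,198) in the wrist view, clear of the green gourd.

```bash
python3 - <<'E'
from meas import *
T=toolT()
for a in [(256.3,200.9)]: print('grip wrist',onz('wrist',*a,30,T)[0].round(1))
for a in[(247,219),(267,219),(246,178),(267,178),(50,176),(463,176)]: print(a,onz('wrist',*a,36.5,T)[0].round(1))
im,d=bot.snapshot('top');P=cloud('top',d);dark=im.max(2)<75
m=dark&(np.hypot(P[...,0]-700,P[...,1]+105)<70)&(abs(P[...,1]+105)<55)&(P[...,2]>60)&(P[...,2]<112)
print(cv2.minAreaRect(P[m][:,:2].astype(np.float32)))
for c in((705,0),(700,-211)): print(fitc(foot(P,dark,c),36)[0].round(1))
plan([452,-89,60],down(-np.pi/2-.018),2)
E
```

```text
grip wrist [453.  -89.8  30. ]
(247, 219) [436.  -80.   36.5]
(267, 219) [ 435.6 -100.4   36.5]
(246, 178) [479.5 -80.2  36.5]
(267, 178) [ 479.1 -100.6   36.5]
(50, 176) [485.3 109.4  36.5]
(463, 176) [ 477.4 -291.1   36.5]
((697.705322265625, -105.60585021972656), (88.88719940185547, 88.23405456542969), 88.0931167602539)
[705.   -0.9]
[ 700.4 -213.2]
[0.0002, 0.0114, 0.0443, -0.0028, -0.0019, -0.0011]
[0.0003, 0.0113, 0.0444, -0.0028, -0.0019, -0.0011]
```

>>> {"method": "arm_command", "body": {"moves": [[0.001, 0.009, 0.045, -0.003, -0.002, 0, 0.45], [0.001, 0.009, 0.045, -0.002, -0.002, 0, 0.45], [0, 0, 0.03, 0, 0, 0, 0.45], [0, 0, 0.012, 0, 0, 0, 0.45], [0, 0, 0.006, 0, 0, 0, 0.45]]}}

```text
time_s: 12.28
eef_pos: [455.9, -90.4, 10.3]
ee_rot: [2.199, -2.244, -0.001]
ft_force: [0.2, 0.1, -0.8]
grip_width: 38.4
```

```bash
python3 - <<'E'
from meas import *
T=toolT();print(T.round(3))
im,d=bot.snapshot('wrist');save(0,'w8',im)
print(T[:3,3], bot.read_state()['ft_force'])
plan([454,-90,11],down(-np.pi/2-.018),1)
E
```

```text
[[-2.00000e-02 -1.00000e+00 -0.00000e+00  4.55868e+02]
 [-1.00000e+00  2.00000e-02  0.00000e+00 -9.04330e+01]
 [-0.00000e+00  0.00000e+00 -1.00000e+00  1.02770e+01]
 [ 0.00000e+00  0.00000e+00  0.00000e+00  1.00000e+00]]
[455.86801368 -90.43301117  10.27661579] [-0.03242543 -0.08071282  0.55472922]
[-0.0004, 0.0017, -0.0008, 0.0005, 0.0002, -0.002]
```

View pics/w8.png

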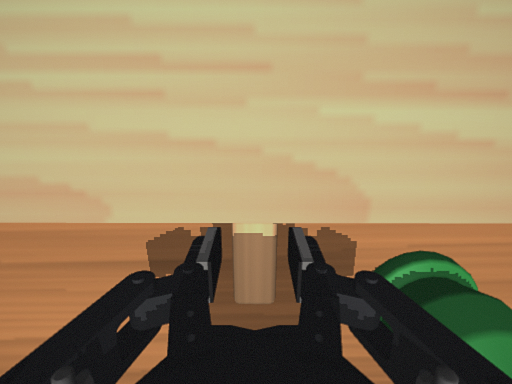

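>>> {"method": "arm_command", "body": {"moves": [[0, 0, 0, 0, 0, 0, 0], [0, 0, 0, 0, 0, 0, 0], [0, 0, 0, 0, 0, 0, 0]], "squeeze": 35}}

```text
time_s: 12.7
eef_pos: [456.2, -90.4, 11.5]
ee_rot: [-2.198, 2.243, -0.002]
ft_force: [0.5, 0.4, 1.5]
grip_width: 21.5
```

```bash
python3 - <<'E'
import numpy as np
t=np.linspace(0,np.pi/2,16)
x=-170*np.cos(t)-6.5*np.sin(t);z=170*np.sin(t)-6.5*np.cos(t)
for i in range(15): print(round(np.degrees(t[i+1])),[0,round(-(x[i+1]-x[i])/1000,4),round(-(z[i+1]-z[i])/1000,4)])
E
```

```text
6 [0, np.float64(-0.0003), np.float64(-0.0178)]
12 [0, np.float64(-0.0021), np.float64(-0.0177)]
18 [0, np.float64(-0.0039), np.float64(-0.0174)]
24 [0, np.float64(-0.0057), np.float64(-0.0169)]
30 [0, np.float64(-0.0075), np.float64(-0.0162)]
36 [0, np.float64(-0.0091), np.float64(-0.0153)]
42 [0, np.float64(-0.0107), np.float64(-0.0143)]
48 [0, np.float64(-0.0121), np.float64(-0.0131)]
54 [0, np.float64(-0.0134), np.float64(-0.0117)]
60 [0, np.float64(-0.0146), np.float64(-0.0103)]
66 [0, np.float64(-0.0155), np.float64(-0.0087)]
72 [0, np.float64(-0.0164), np.float64(-0.007)]
78 [0, np.float64(-0.017), np.float64(-0.0053)]
84 [0, np.float64(-0.0175), np.float64(-0.0035)]
90 [0, np.float64(-0.0177), np.float64(-0.0016)]
```

The tongue is gripped at 21.5 mm. Now I swing it up along the arc.

>>> {"method": "arm_command", "body": {"moves": [[0, 0, -0.018, 0, 0, 0, 0], [0, -0.002, -0.018, 0, 0, 0, 0], [0, -0.004, -0.017, 0, 0, 0, 0], [0, -0.006, -0.017, 0, 0, 0, 0]]}}

```text
time_s: 13.2
eef_pos: [467.5, -90.5, 80.8]
ee_rot: [-2.199, 2.243, -0.0]
ft_force: [4.3, -0.8, -6.8]
grip_width: 21.6
```

>>> {"method": "arm_command", "body": {"moves": [[0, -0.0075, -0.016, 0, 0, 0, 0], [0, -0.009, -0.015, 0, 0, 0, 0], [0, -0.011, -0.014, 0, 0, 0, 0], [0, -0.012, -0.013, 0, 0, 0, 0]]}}

```text
time_s: 13.7
eef_pos: [504.9, -91.4, 138.1]
ee_rot: [2.196, -2.241, -0.007]
ft_force: [-0.5, 0.4, -5.4]
grip_width: 21.6
```

```bash
python3 - <<'E'
from meas import *
s=bot.read_state();print(s['time_s'],s['eef_pos'],s['ft_force'],s['grip_width'])
im,d=bot.snapshot('scene');cv2.imwrite('pics/s9.png',cv2.resize(im[120:350,110:390],None,fx=2.5,fy=2.5)[:,:,::-1])
E
```

```text
13.7 [504.87962966 -91.3578927  138.11101284] [-0.48798095  0.37703764 -5.44459027] 21.553791713219162
```

View pics/s9.png

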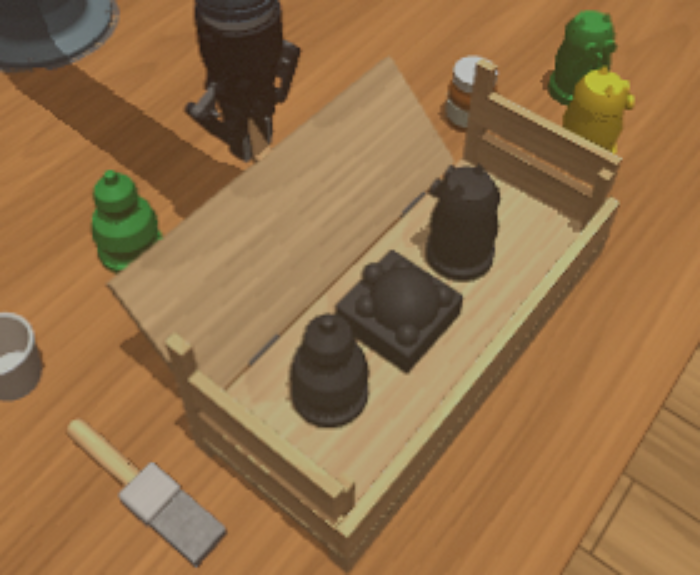

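The front is about halfway up and following the gripper, with the tortoise standing between the owl and gourd. I continue.

>>> {"method": "arm_command", "body": {"moves": [[0, -0.0135, -0.012, 0, 0, 0, 0], [0, -0.0145, -0.0105, 0, 0, 0, 0], [0, -0.0155, -0.009, 0, 0, 0, 0], [0, -0.0165, -0.007, 0, 0, 0, 0]]}}

```text
time_s: 14.25
eef_pos: [564.9, -92.7, 176.2]
ee_rot: [2.196, -2.241, -0.008]
ft_force: [-2.6, 0.5, -5.1]
grip_width: 21.2
```

>>> {"method": "arm_command", "body": {"moves": [[0, -0.017, -0.005, 0, 0, 0, 0], [0, -0.0175, -0.0035, 0, 0, 0, 0], [0, -0.0135, -0.0015, 0, 0, 0, 0], [0, 0, 0, 0, 0, 0, 0]]}}

```text
time_s: 14.75
eef_pos: [615.6, -93.7, 186.7]
ee_rot: [-2.199, 2.244, -0.0]
ft_force: [-1.4, 0.5, -2.9]
grip_width: 21.4
```

```bash
python3 - <<'E'
from meas import *
s=bot.read_state();print(s['time_s'],s['eef_pos'],s['ft_force'],s['grip_width'])
im,d=bot.snapshot('scene');cv2.imwrite('pics/s10.png',cv2.resize(im[80:350,110:390],None,fx=2.2,fy=2.2)[:,:,::-1])
E
```

```text
14.75 [615.63616147 -93.74513246 186.73567377] [-1.43647639  0.5364498  -2.94975747] 21.40002728284572
```

View pics/s10.png

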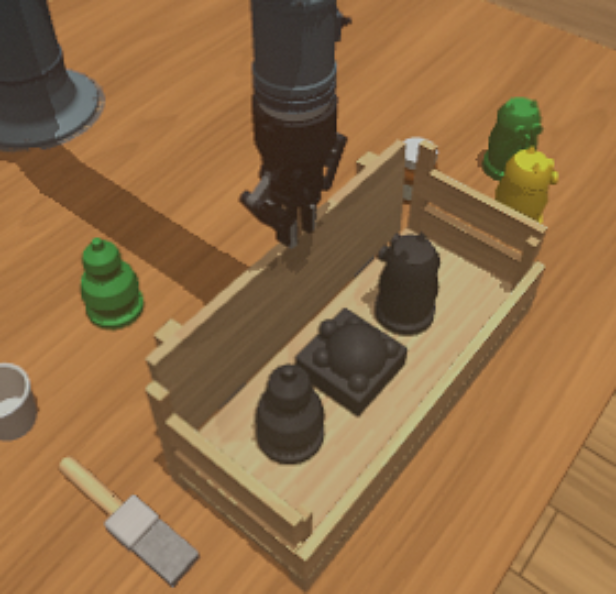

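>>> {"method": "arm_command", "body": {"moves": [[0, -0.003, 0, 0, 0, 0, 0], [0, -0.003, 0, 0, 0, 0, 0], [0, 0, 0, 0, 0, 0, 0]]}}

```text
time_s: 15.18
eef_pos: [620.4, -93.9, 187.0]
ee_rot: [2.198, -2.243, -0.001]
ft_force: [-2.7, 0.5, -0.4]
grip_width: 21.3
```

>>> {"method": "arm_command", "body": {"moves": [[0, -0.003, 0, 0, 0, 0, 0], [0, 0, 0, 0, 0, 0, 0]]}}

```text
time_s: 15.42
eef_pos: [623.9, -93.9, 187.0]
ee_rot: [2.199, -2.243, -0.0]
ft_force: [-2.8, 0.8, 0.1]
grip_width: 21.4
```

>>> {"method": "arm_command", "body": {"moves": [[0, -0.003, 0, 0, 0, 0, 0], [0, 0, 0, 0, 0, 0, 0]]}}

```text
time_s: 15.68
eef_pos: [625.9, -93.9, 187.0]
ee_rot: [2.197, -2.242, -0.003]
ft_force: [-6.2, 0.4, 1.0]
grip_width: 21.3
```

Force is rising, which suggests it is near the stop. I nudge a little further.

>>> {"method": "arm_command", "body": {"moves": [[0, -0.003, 0, 0, 0, 0, 0], [0, 0, 0, 0, 0, 0, 0]]}}

```text
time_s: 15.92
eef_pos: [625.8, -94.0, 186.9]
ee_rot: [2.193, -2.239, -0.011]
ft_force: [-14.1, 0.9, 6.4]
grip_width: 21.3
```

>>> {"method": "arm_command", "body": {"moves": [[0, -0.002, 0, 0, 0, 0, 0], [0, 0, 0, 0, 0, 0, 0]]}}

```text
time_s: 16.18
eef_pos: [625.8, -94.0, 186.9]
ee_rot: [2.191, -2.237, -0.016]
ft_force: [-19.1, 2.0, 9.0]
grip_width: 21.4
```

```bash
python3 - <<'E'
from meas import *
T=toolT();s=bot.read_state();print(s['time_s'],s['eef_pos'],s['ft_force'])
im,d=bot.snapshot('wrist');save(0,'w11',im)
E
```

```text
16.175 [625.75150268 -93.9629908  186.85872784] [-19.08385723   2.03872408   9.01799609]
```

View pics/w11.png

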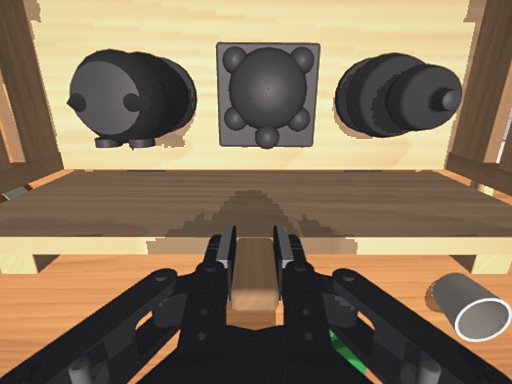

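The stop is reached: the position holds at x = 625.8 while the force rises to 19 N. I release and retreat upward.

>>> {"method": "arm_command", "body": {"moves": [[0, 0, 0, 0, 0, 0, 0.5], [0, 0, 0, 0, 0, 0, 0.5], [0, 0, -0.02, 0, 0, 0, 0.5], [0, 0, -0.04, 0, 0, 0, 0.5], [0, 0.01, -0.05, 0, 0, 0, 0.5]]}}

```text
time_s: 16.85
eef_pos: [622.6, -93.6, 298.7]
ee_rot: [-2.199, 2.243, -0.0]
ft_force: [0.7, -0.5, 0.0]
grip_width: 42.5
```

>>> {"method": "arm_command", "body": {"moves": [[0, 0.03, -0.04, 0, 0, 0, 0.5], [0, 0.05, -0.02, 0, 0, 0, 0.5], [0, 0.05, 0, 0, 0, 0, 0.5], [0, 0, 0, 0, 0, 0, 0.5]]}}

```text
time_s: 17.35
eef_pos: [489.4, -91.5, 358.8]
ee_rot: [2.197, -2.245, 0.004]
ft_force: [0.5, -0.3, -0.4]
grip_width: 42.8
```

```bash
python3 - <<'E'
from meas import *
T=toolT();s=bot.read_state();print(s['time_s'],s['eef_pos'],s['ft_force'],s['grip_width'])
im,d=bot.snapshot('wrist');save(0,'w12',im)
im,d=bot.snapshot('scene');cv2.imwrite('pics/s12.png',cv2.resize(im[80:350,110:390],None,fx=2.2,fy=2.2)[:,:,::-1])
im,d=bot.snapshot('top');cv2.imwrite('pics/t12.png',cv2.resize(im[100:270,170:400],None,fx=3,fy=3)[:,:,::-1])
P=cloud('top',d);dark=im.max(2)<75
m=dark&(np.hypot(P[...,0]-700,P[...,1]+105)<70)&(abs(P[...,1]+105)<55)&(P[...,2]>60)&(P[...,2]<112)
print(cv2.minAreaRect(P[m][:,:2].astype(np.float32)))
for c in((705,0),(700,-211)): print(fitc(foot(P,dark,c),36)[0].round(1))
# front plate top edge: points z>170
m=(P[...,2]>170)&(P[...,2]<195)&(abs(P[...,0]-620)<60)&(abs(P[...,1]+100)<190)
q=P[m];print('edge',len(q),np.percentile(q,[2,50,98],axis=0).round(1) if len(q) else '')
E
```

```text
17.35 [489.44643328 -91.45959239 358.78226388] [ 0.50825069 -0.28320075 -0.3988506 ] 42.81349301448468
((697.4860229492188, -105.72161865234375), (88.53298950195312, 86.47066497802734), 88.9124984741211)
[705.   -0.8]meas.py:7: RuntimeWarning: Mean of empty slice.
  s=least_squares(f,Q.mean(0)[:2],loss='soft_l1',f_scale=2); return s.x,np.sqrt(np.mean(s.fun**2))
  ret = um.true_divide(
Traceback (most recent call last):
  File "meas.py", line 7, in fitc
    s=least_squares(f,Q.mean(0)[:2],loss='soft_l1',f_scale=2); return s.x,np.sqrt(np.mean(s.fun**2))
ValueError: Initial guess is outside of provided bounds
```

View pics/t12.png

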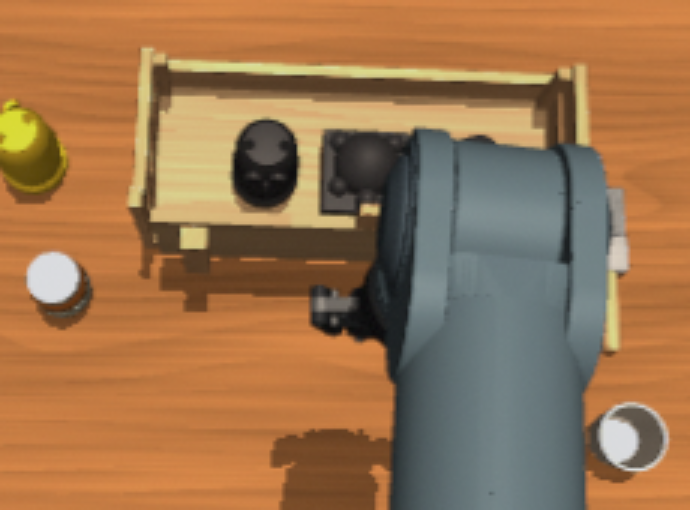

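View pics/s12.png

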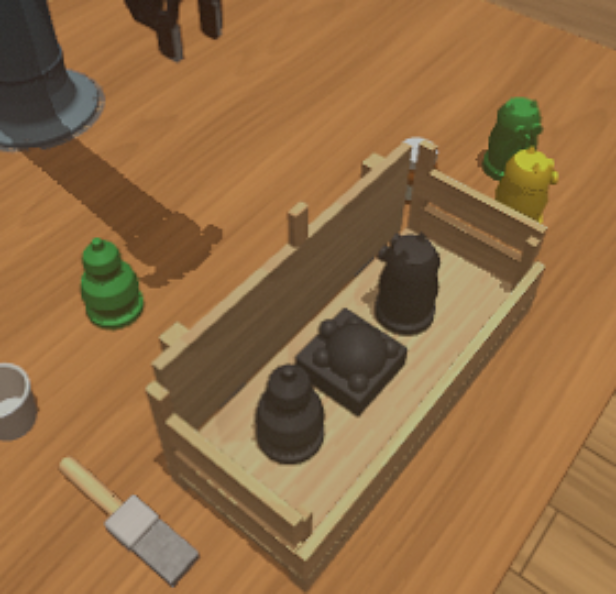

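View pics/w12.png

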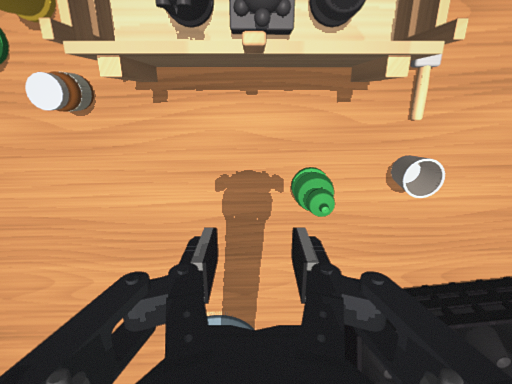

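The front stands upright and the gripper is clear of everything. I check its angle from depth before handing in.

```bash
python3 - <<'E'
from meas import *
im,d=bot.snapshot('scene');P=cloud('scene',d)
m=(abs(P[...,0]-622)<18)&(P[...,2]>60)&(P[...,2]<172)&(P[...,1]>-280)&(P[...,1]<85)
m=cv2.erode(m.astype(np.uint8),np.ones((5,5)))>0
q=P[m];c=q.mean(0);n=np.linalg.svd(q-c,full_matrices=False)[2][2];n*=np.sign(n[0]);print(len(q),c.round(1),n.round(4),'tilt from upright',np.arcsin(n[2]).round(3),'yaw',(n[1]/n[0]).round(3), np.std((q-c)@n).round(2))
E
```

```text
1958 [ 623.4 -121.7  117.8] [ 9.998e-01 -2.180e-02 -3.000e-04] tilt from upright -0.0 yaw -0.022 0.58
```

Tilt from upright is 0.000 rad and the crate yaw is confirmed at -0.022. All conditions are met, so I hand in.

```bash
python3 -c "
from cell import bot
print(bot.sign_off(), bot.read_state()['time_s'])"
```

```text
the job is handed in; nothing more can be done
the job is handed in; nothing more can be done
```

The tortoise stands between the owl and the gourd, and the front is upright. I handed the job in at about 17.5 s of the 64 s allowed; no verdict was reported. I pushed the tortoise about 19 mm sideways to centre it, then slid it in with two fingers on its front face. After that I pinched the tongue, swung the front up to its stop (19 N), released it and backed away.

**Tortoise:** it is within about 3 mm of the midpoint, both sideways and from the row line, nearly square to the crate, with its head to the front.

**Front:** a plane fitted to the depth image gave about 0.000 rad from upright.

**Other objects:** the owl did not move between measurements. Nothing else showed any visible shift.

**Checks that disagreed or failed:**
- The top camera placed the tortoise about 5 mm nearer the robot than the wrist camera, both at the start and at the end. I treated this as a constant offset and used the wrist camera's reading.
- The final top-view check of the gourd failed because the arm hid it. The scene picture and the earlier wrist-camera fits show it in its place.

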